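# Assemble the test sieve stack on the shaker

### The job

Put the sieve stack together on the sieve shaker: the closed receiver pan in the ring on the shaker's table, on it the sieve with the finest mesh, then the medium one, then the coarsest, and the lid on top, each part set gently into the one below until it sits fully home and level. Leave the beaker, the timer and the wash bottle where they stand.

Things in the scene. Friction and masses are not known exactly. Their poses are not given: they have to be found in the camera images.
- shaker: Sieve shaker, fixed: grey housing 120 x 120 mm on black feet, black front panel with a dial, on top a round steel table 93 mm across. A raised steel ring on it (62 mm inside, 69 mm outside, 5 mm high) is the pan's seat. Origin: centre of its underside on the bench, z up; the seat's floor is 40 mm above it on the same axis, the ring's top 45 mm.
- pan: Receiver pan: round brass pan, closed flat bottom, no mesh, no spigot, 58 mm across, 32 mm tall, wall 2.5 mm, 53 mm inside, inner floor at 3 mm, lower edge chamfered. Origin: centre of underside, z up; yaw is free. Seated, origin 40 mm above the shaker's. Grip across the outside, fingertips over 5 mm above its underside to clear the ring. 110 g.
- fine_sieve: Brass test sieve, 58 mm across, 32 mm tall; finest mesh (under 1 mm, a grey sheet), lowest frame. Origin: centre of underside, z up; yaw is free. Spigot below: 50 mm across, 8 mm high, chamfered; frame above it, wall 2.5 mm, open top, mesh at 11 mm. Seated, the frame rests on the rim below, origin 24 mm above the pan's. Grip the frame, fingertips over 8 mm above its underside. 110 g.
- medium_sieve: Brass test sieve, 58 mm across, 38 mm tall; medium mesh (5.5 mm openings). Origin: centre of underside, z up; yaw is free. Spigot below: 50 mm across, 8 mm high, chamfered; frame above it, wall 2.5 mm, open top, mesh at 11 mm. Seated, the frame rests on the rim below, origin 24 mm above the fine sieve's. Grip the frame, fingertips over 8 mm above its underside. 130 g.
- coarse_sieve: Brass test sieve, 58 mm across, 44 mm tall; coarsest mesh (11 mm openings), tallest frame. Origin: centre of underside, z up; yaw is free. Spigot below: 50 mm across, 8 mm high, chamfered; frame above it, wall 2.5 mm, open top, mesh at 11 mm. Seated, the frame rests on the rim below, origin 30 mm above the medium sieve's. Grip the frame, fingertips over 8 mm above its underside. 150 g.
- lid: Lid: flat round brass cover, 58 mm across, upright black knob at its centre. Origin: centre of underside, z up; yaw is free. Spigot below 50 mm across, 6 mm high, chamfered; cover from 6 to 9.5 mm; knob 18 mm across from there to 34 mm. Seated, the cover rests on the rim below, origin 38 mm above the coarse sieve's. Grip the knob. 90 g.
- beaker: Bystander, to be left alone: glass beaker, 54 mm across, 68 mm tall, origin at the centre of its underside.
- bench_timer: Bystander, to be left alone: white bench timer, 38 x 62 x 58 mm, origin at the centre of its underside.
- squeeze_bottle: Bystander, to be left alone: white plastic wash bottle with red cap and bent red jet, 65 x 122 x 194 mm, origin under the middle of its outline; the body, 65 mm across, stands 28 mm to its own -y side.
Mind the look-alikes: they are no part of the job. What is shaped like the coarse_sieve but pink is not meant.

How it is judged:
At the end, for the whole second after the job is handed in: The pan stands in the shaker's ring, and the fine, medium and coarse sieve and the lid are nested on it in this order from below: each within 5 mm of the axis of the part below and within 2 mm of its seated height, tilted less than 0.06 rad, and at rest (under 20 mm/s) (horizontal distance between pan and shaker below 0.005 m and z of pan in the frame of shaker between 0.038 and 0.042 m and angle between each of pan, fine_sieve, medium_sieve, coarse_sieve, lid's own z axis and vertical below 0.06 rad and linear speed of each of pan, fine_sieve, medium_sieve, coarse_sieve, lid below 0.02 m/s and horizontal distance between fine_sieve and pan below 0.005 m and z of fine_sieve in the frame of pan between 0.022 and 0.026 m and horizontal distance between medium_sieve and fine_sieve below 0.005 m and z of medium_sieve in the frame of fine_sieve between 0.022 and 0.026 m and horizontal distance between coarse_sieve and medium_sieve below 0.005 m and z of coarse_sieve in the frame of medium_sieve between 0.028 and 0.032 m and horizontal distance between lid and coarse_sieve below 0.005 m and z of lid in the frame of coarse_sieve between 0.036 and 0.04 m); the robot touches nothing.
It fails at once if the glass beaker is moved more than 20 mm or tipped (distance of beaker from where it was at the start of the episode above 0.02 m or angle between beaker's own z axis and vertical above 0.3 rad).
It fails at once if the timer is moved more than 20 mm or tipped (distance of bench_timer from where it was at the start of the episode above 0.02 m or angle between bench_timer's own z axis and vertical above 0.3 rad).
It fails at once if the wash bottle is moved more than 20 mm or tipped (distance of squeeze_bottle from where it was at the start of the episode above 0.02 m or angle between squeeze_bottle's own z axis and vertical above 0.3 rad).
It fails at once if a part is slammed or forced onto the one below it (over 40 N) (contact force between pan and shaker above 40 N or contact force between fine_sieve and pan above 40 N or contact force between medium_sieve and fine_sieve above 40 N or contact force between coarse_sieve and medium_sieve above 40 N or contact force between lid and coarse_sieve above 40 N).
It fails at once if a part is dropped: it moves at over 0.6 m/s (a free fall of about 20 mm) out of the fingers ((linear speed of pan above 0.6 m/s and contact force between the fingers and pan below 0.05 N) or (linear speed of fine_sieve above 0.6 m/s and contact force between the fingers and fine_sieve below 0.05 N) or (linear speed of medium_sieve above 0.6 m/s and contact force between the fingers and medium_sieve below 0.05 N) or (linear speed of coarse_sieve above 0.6 m/s and contact force between the fingers and coarse_sieve below 0.05 N) or (linear speed of lid above 0.6 m/s and contact force between the fingers and lid below 0.05 N)).
It also fails if it takes over 128 s, if anything falls off the work surface, if the arm or the gripper's body presses on something with over 40 N, if the wrist force passes 120 N, or if a joint passes its speed limit or range.

### The arm

A 6-joint arm with a two-finger parallel gripper is mounted at the origin on a cart in front of the work surface, level with it; the furniture and walls round the work are solid. World frame = base frame: x ahead of the robot, y to its left, z up, the work surface at z = 0. Lengths are in m, angles in rad, forces in N, time in s.
With the tool pointing down it reaches from about 0.375 to 0.825 m from the base axis. Payload 5.5 kg.
Tool frame: the origin (TCP) lies at the very end of the fingers, on their centre line; the grasp point (between the pads) lies 19 mm behind it; z points along the fingers, y is the line along which they close (so a half turn about z gives the same grasp; the last joint's range is limited). The gripper opens to 85 mm and grips with 20 to 120 N. Pads are 22 mm wide; open, the fingers measure 114 mm over their backs; the gripper's body (76 mm by 85 mm) begins 54 mm behind the grasp point. The pads swing forward as they close: fully open they stand 13 mm farther back than shut.
Start: joints at [-1.328, 0.314, -0.047, 1.21, 0, 1.571], TCP at [0.144, -0.582, 0.231] pointing down, gripper open.
Joint ranges: [-2.67, 2.67], [-0.69, 1.73], [-1.03, 1.25], [-2.08, 2.16], [-1.42, 1.45], [-3.14, 3.14]. Speed limits (rad/s): [2.39, 2.39, 3.01, 3.14, 3.14, 3.14].

### API

Orientations are given as a 3x3 rotation matrix whose columns are the frame's x, y, z axes.
In Python, from bench import robot, cams, job gives the robot as it stands.
- The arm moves only by the shell command python3 -m creep 'ROWS' [FORCE]. ROWS is a JSON object of lists of equal length, an entry for each row: "twist": the turn, a rotation vector about the tool's x, y, z scaled (see below), a list of three; "translation": the shift along the tool's x, y, z scaled (see below), a list of three; "claw": the opening, from 0 (shut) to 1 (fully open). In form: {"twist": [[ax, ay, az], ...], "translation": [[x, y, z], ...], "claw": [claw, ...]}. A call has 1 to 12 rows; each row shifts and turns the commanded pose from where the row before left it, along the tool's axes as they then stand; what a row does not reach is not made up. The controller multiplies each number of a shift by 1000 mm and each number of a turn by 1.5 rad. A row lasts 1/12 s, in which the tool goes at most 41.7 mm and 7.16 degrees, less where a joint would pass 70% of its speed; a pose out of reach is approached as far as the arm can. A call with a number of a shift or a turn outside -1 to 1 is refused whole. A call with a gripper value outside its range is refused whole. The fingers move at their own pace and stop on an object; FORCE is the grip in N (left out, the last holds). Time passes only in rows, so rows that do not move let the fingers close. It gives the time, the measured TCP pose, the force, the opening and the grip force at its end, in the units of the state.
- robot.read_state(): the state, without advancing time (a new reading comes with each control period).
- cams.snapshot(name): name is "side" or "top"; returns (picture, depth): 400x640x3 uint8, blue, green, red; 400x640 float32, m along the optical axis (not along the pixel's ray), 0 where there is no reading.
- cams.calibration(name): a dict with "fx", "fy", "cx", "cy" (pixels), "eye" and "orientation" of the camera in the world. Camera axes: x right, y down, z forward; pixel columns grow to the right and rows downward; lengths in m; the calibration is good to about 2 mm. A picture is of the moment at which its call begins. calibration takes no time and is no camera call.
- job.job_done(): hands the job in; it is judged then, once.
The state is a dict: "time": time; "qpos": joint angles; "joint_velocities": joint speeds; "effort": joint torques, N m; "eef_pos": TCP position; "ee_rot": TCP orientation; "contact_force": force on the tool from outside, world axes, zero at the start; "torque": the same for the moment, N m; "opening": finger opening in m; "grasp_force": force on a finger pad.
Only numpy, scipy, OpenCV 4.12 (cv2) and the standard library are available. Lean on these libraries where they do the work, as an engineer would, in place of code of your own. Each camera call takes 0.05 s, during which the arm holds its last target. There are 200 camera calls.

## Working session

There is one attempt and no reset: what is moved stays moved. The work goes in short steps, Python scripts to look and compute and a shell command to move; the robot and the scene stay as the last step left them, time stands still between calls to the robot, and variables do not carry over. Pictures are saved under pics/ and viewed, at most 14 in all, crops included, and the job is handed in when it is done.

```bash
mkdir -p pics; python3 - <<'E'
from bench import robot,cams
import cv2,numpy as np
s=robot.read_state();print(s['time'],s['eef_pos'],s['ee_rot'],s['opening'])
for n in('top','side'):
    p,d=cams.snapshot(n);cv2.imwrite(f'pics/{n}0.png',p);np.savez(f'pics/{n}0.npz',p=p,d=d);c=cams.calibration(n);print(c)
E
```

```text
0.0 [ 0.14412896 -0.58184511  0.23043081] [[ 9.70673397e-01  2.40401728e-01 -4.06471172e-04]
 [ 2.40402071e-01 -9.70671960e-01  1.67046698e-03]
 [ 7.03297927e-06 -1.71919437e-03 -9.99998522e-01]] 0.08551092259490799
{'fx': 473.7839571095521, 'fy': 473.7839571095521, 'cx': 322.04940374198185, 'cy': 195.16593849727184, 'eye': array([ 0.43916938, -0.00878395,  1.70636797]), 'orientation': array([[-0.01585674, -0.99793566,  0.06223326],
       [-0.99975465,  0.01678685,  0.0144512 ],
       [-0.01546607, -0.06198884, -0.99795701]])}
{'fx': 422.81206496660786, 'fy': 422.81206496660786, 'cx': 320.1368579254156, 'cy': 200.79607461342962, 'eye': array([ 0.80241575, -0.50836529,  1.16333733]), 'orientation': array([[ 0.8780344 ,  0.42701638, -0.21613101],
       [ 0.47859441, -0.78176739,  0.39973384],
       [ 0.00172872, -0.45441916, -0.8907863 ]])}
```

View pics/top0.png

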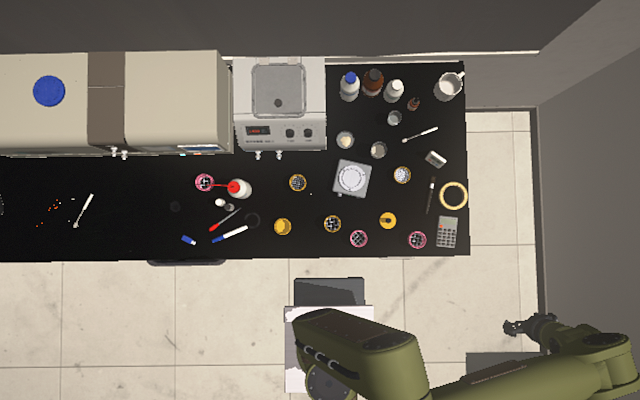

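View pics/side0.png

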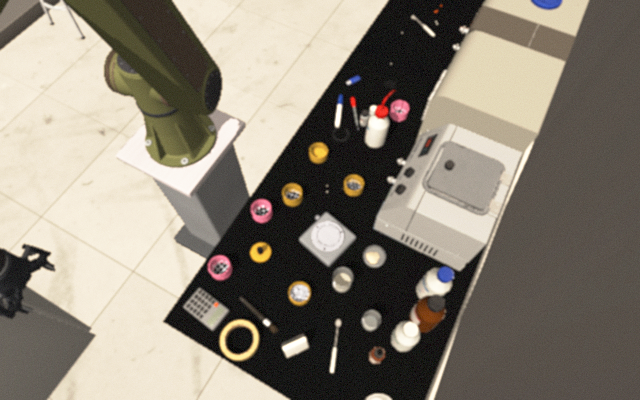

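The overview shows the brass parts: top pixels (298,183), (283,227), (333,224), (402,175), and the lid at (388,220). The shaker is at (352,178). I'll enlarge these.

```bash
cat > h.py <<'E'
import numpy as np,cv2
from bench import robot,cams
def cloud(n,d):
    c=cams.calibration(n);v,u=np.mgrid[:400,:640]
    P=np.stack([(u-c['cx'])/c['fx']*d,(v-c['cy'])/c['fy']*d,d],-1)
    return P@np.array(c['orientation']).T+c['eye']
def px(n,p):
    c=cams.calibration(n);q=(np.array(p)-c['eye'])@np.array(c['orientation'])
    return q[0]/q[2]*c['fx']+c['cx'],q[1]/q[2]*c['fy']+c['cy']
def at(n,u,v,z):
    c=cams.calibration(n);r=np.array(c['orientation'])@[(u-c['cx'])/c['fx'],(v-c['cy'])/c['fy'],1]
    return c['eye']+r*(z-c['eye'][2])/r[2]
E
python3 - <<'E'
from h import *
a=cv2.imread('pics/top0.png')[150:260,260:430];cv2.imwrite('pics/a.png',cv2.resize(a,None,fx=4.6,fy=4.6,interpolation=cv2.INTER_CUBIC))
a=cv2.imread('pics/side0.png')[130:320,235:395];cv2.imwrite('pics/b.png',cv2.resize(a,None,fx=3.1,fy=3.1,interpolation=cv2.INTER_CUBIC))
d=np.load('pics/top0.npz')['d'];W=cloud('top',d)
for u,v in [(298,183),(283,227),(333,224),(402,175),(388,220),(352,178)]:
    w=W[v-12:v+13,u-12:u+13].reshape(-1,3);z=w[:,2];print(u,v,W[v,u].round(3),np.percentile(z,[5,50,80,90,95,99]).round(3))
    m=z>(.035 if u==352 else .012);q=w[m];print('  n',m.sum(),q.mean(0).round(4),((q.min(0)+q.max(0))/2).round(4))
E
```

```text
298 183 [0.591 0.102 0.001] [-0.007  0.001  0.008  0.015  0.034  0.041]
  n 86 [0.5901 0.1032 0.0261] [0.5894 0.1007 0.0279]
283 227 [0.433 0.158 0.006] [-0.006  0.001  0.005  0.009  0.028  0.039]
  n 53 [0.4356 0.152  0.0916] [0.4351 0.0875 0.8593]
333 224 [ 0.441 -0.022 -0.005] [-0.007  0.     0.007  0.013  0.04   0.046]
  n 76 [ 0.4418 -0.0204  0.0513] [ 0.4411 -0.0197  0.8592]
402 175 [ 0.612 -0.272  0.011] [-0.007  0.002  0.012  0.018  0.03   0.035]
  n 121 [ 0.611  -0.2688  0.0353] [ 0.5393 -0.1533  0.8592]
388 220 [ 0.452 -0.216  0.031] [-0.006  0.002  0.009  0.013  0.017  0.036]
  n 72 [ 0.453  -0.2129  0.044 ] [ 0.4505 -0.1241  0.8592]
352 178 [ 0.602 -0.092  0.035] [0.03  0.039 0.043 0.045 0.047 0.052]
  n 498 [ 0.6015 -0.0922  0.0509] [ 0.5424 -0.0716  0.8707]
```

View pics/a.png

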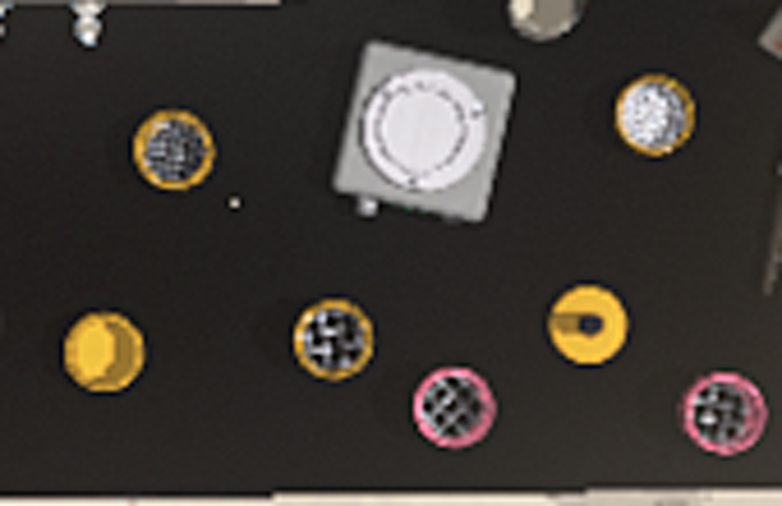

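View pics/b.png

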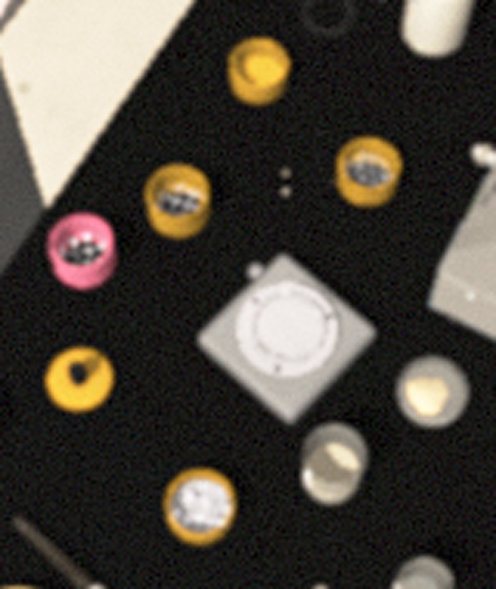

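The crops identify the parts. Top crop: pan (104,351), medium (174,150), coarse (334,339), fine (655,114, grey sheet), lid (588,325), and pink look-alikes at (455,408) and (725,413). Next I'll refine the centres using both cameras.

```bash
cat > loc.py <<'E'
from h import *
def hull(n,x,y,lv):
    t=np.linspace(0,2*np.pi,60);pts=[]
    for z,r in lv:
        pts+=[px(n,(x+r*np.cos(a),y+r*np.sin(a),z)) for a in t]
    return cv2.convexHull(np.float32(pts))
def cen(c): m=cv2.moments(c);return np.array([m['m10'],m['m01']])/m['m00']
def loc(n,img,x,y,lv):
    b=cv2.cvtColor(img,cv2.COLOR_BGR2HSV)
    m=((b[...,0]>10)&(b[...,0]<32)&(b[...,1]>90)&(b[...,2]>60)).astype(np.uint8)
    h=hull(n,x,y,lv);k=np.zeros_like(m);cv2.circle(k,tuple(int(i) for i in cen(h)),14 if n=='top' else 20,1,-1)
    k=cv2.resize(k*m,None,fx=4,fy=4,interpolation=cv2.INTER_NEAREST)
    c=max(cv2.findContours(k,0,1)[0],key=cv2.contourArea)
    g=cv2.convexHull(c);obs=(cen(g)+.5)/4-.5;A=cv2.contourArea(g)/16
    for _ in range(4):
        e=obs-cen(hull(n,x,y,lv));J=np.array([(cen(hull(n,x+.005,y,lv))-cen(hull(n,x-.005,y,lv)))/.01,(cen(hull(n,x,y+.005,lv))-cen(hull(n,x,y-.005,lv)))/.01]).T
        dx=np.linalg.solve(J,e);x+=dx[0];y+=dx[1]
    return round(x,4),round(y,4),round(A/cv2.contourArea(hull(n,x,y,lv)),2)
E
python3 - <<'E'
from loc import *
I={n:cv2.imread(f'pics/{n}0.png') for n in('top','side')}
S=lambda h:[(.008,.029),(h,.029)]
for nm,x,y,lv in [('pan',.435,.155,[(0,.028),(.032,.029)]),('fine',.61,-.269,S(.032)),('med',.59,.101,S(.038)),('coarse',.441,-.0205,S(.044)),('lid',.452,-.214,[(.006,.029),(.0095,.029)])]:
    print(nm,[loc(n,I[n],x,y,lv) for n in I])
print('ring top',at('top',260+420.5/4.6-.5,150+129.5/4.6-.5,.042),'side',at('side',235+287.5/3.1-.5,130+327.5/3.1-.5,.042))
# ring from table disc brightness
for n,c in(('top',(352,178)),('side',(327,236))):
    g=I[n].min(2);k=np.zeros_like(g);cv2.circle(k,c,20 if n=='top' else 26,1,-1)
    m=cv2.resize(((g>190)*k).astype(np.uint8),None,fx=4,fy=4,interpolation=cv2.INTER_NEAREST)
    q=max(cv2.findContours(m,0,1)[0],key=cv2.contourArea);q=cv2.convexHull(q);o=(cen(q)+.5)/4-.5
    print(n,o,cv2.contourArea(q)/16,at(n,*o,.040))
E
```

```text
Traceback (most recent call last):
  File "loc.py", line 16, in loc
    e=obs-cen(hull(n,x,y,lv));J=np.array([(cen(hull(n,x+.005,y,lv))-cen(hull(n,x-.005,y,lv)))/.01,(cen(hull(n,x,y+.005,lv))-cen(hull(n,x,y-.005,lv)))/.01]).T
                                               ~~~~^^^^^^^^^^^^^^^
  File "loc.py", line 5, in hull
    pts+=[px(n,(x+r*np.cos(a),y+r*np.sin(a),z)) for a in t]
          ~~^^^^^^^^^^^^^^^^^^^^^^^^^^^^^^^^^^^
  File "h.py", line 8, in px
    c=cams.calibration(n);q=(np.array(p)-c['eye'])@np.array(c['orientation'])
ValueError: time passes only in moves, steps and waits
```

```bash
sed -i 's/^from bench.*/&\nCAL={n:cams.calibration(n) for n in ("top","side")}/; s/c=cams.calibration(n)/c=CAL[n]/' h.py
cat > m.py <<'E'
from loc import *
I={n:cv2.imread(f'pics/{n}0.png') for n in('top','side')}
S=lambda h:[(.008,.029),(h,.029)]
for nm,x,y,lv in [('pan',.435,.155,[(0,.028),(.032,.029)]),('fine',.61,-.269,S(.032)),('med',.59,.101,S(.038)),('coarse',.441,-.0205,S(.044)),('lid',.452,-.214,[(.006,.029),(.0095,.029)])]:
    print(nm,[loc(n,I[n],x,y,lv) for n in I])
print('ring top',at('top',260+420.5/4.6-.5,150+129.5/4.6-.5,.042),'side',at('side',235+287.5/3.1-.5,130+327.5/3.1-.5,.042))
for n,c in(('top',(352,178)),('side',(327,236))):
    g=I[n].min(2);k=np.zeros_like(g);cv2.circle(k,c,20 if n=='top' else 26,1,-1)
    m=cv2.resize(((g>190)*k).astype(np.uint8),None,fx=4,fy=4,interpolation=cv2.INTER_NEAREST)
    q=max(cv2.findContours(m,0,1)[0],key=cv2.contourArea);q=cv2.convexHull(q);o=(cen(q)+.5)/4-.5
    print(n,o,cv2.contourArea(q)/16,at(n,*o,.040))
E
python3 m.py
```

```text
pan [(np.float64(0.4368), np.float64(0.1584), 1.17), (np.float64(0.4337), np.float64(0.1568), 1.29)]
fine [(np.float64(0.6131), np.float64(-0.2699), 1.15), (np.float64(0.6098), np.float64(-0.2711), 1.29)]
med [(np.float64(0.5916), np.float64(0.1029), 1.17), (np.float64(0.589), np.float64(0.1007), 1.29)]
coarse [(np.float64(0.4432), np.float64(-0.0182), 1.19), (np.float64(0.4401), np.float64(-0.02), 1.29)]
lid [(np.float64(0.4517), np.float64(-0.2164), 1.18), (np.float64(0.449), np.float64(-0.2184), 1.35)]
ring top [ 0.60309424 -0.08740228  0.042     ] side [ 0.60093253 -0.09222978  0.042     ]
top [352.19029692 177.63340283] 539.5625 [ 0.60327939 -0.09200106  0.04      ]
side [326.82646682 235.80513921] 829.8125 [ 0.6004903 -0.0938524  0.04     ]
```

```bash
cat > go.py <<'E'
# go.py x y z [yaw_deg of tool y]: remaining shift in tool axes (scaled), turn as scaled rotvec
import sys,numpy as np
from scipy.spatial.transform import Rotation as R
from bench import robot
s=robot.read_state();p=np.array(s['eef_pos']);M=np.array(s['ee_rot'])
print('t',round(s['time'],2),'p',p.round(4),'q',np.round(s['qpos'],2),'F',np.round(s['contact_force'],1),'open',round(s['opening'],4),'grip',round(float(np.max(s['grasp_force'])),1))
if len(sys.argv)>3:
    g=np.array([float(a) for a in sys.argv[1:4]]);print('shift',(M.T@(g-p)).round(4),'world',(g-p).round(4))
if len(sys.argv)>4:
    a=np.radians(float(sys.argv[4]));y=[np.cos(a),np.sin(a),0];z=[0,0,-1];T=np.array([np.cross(y,z),y,z]).T
    print('twist',(R.from_matrix(M.T@T).as_rotvec()/1.5).round(4),'shift in goal axes',(T.T@(g-p)).round(4))
E
python3 -m creep '{"twist":[[0,0,-0.049],[0,0,-0.049],[0,0,-0.049],[0,0,-0.049],[0,0,-0.049],[0,0,-0.049],[0,0,-0.049],[0,0,-0.049],[0,0,-0.049],[0,0,-0.049],[0,0,-0.049],[0,0,-0.049]],"translation":[[0.04,-0.005,0],[0.04,-0.005,0],[0.04,-0.005,0],[0.04,-0.005,0],[0.04,-0.005,0],[0.04,-0.005,0],[0.04,-0.005,0],[0.04,-0.005,0],[0.04,-0.005,0],[0.04,-0.005,0],[0.04,-0.005,0],[0.04,-0.005,0]],"claw":[1,1,1,1,1,1,1,1,1,1,1,1]}' 30
python3 go.py .435 .1576 .1 0
```

```text
time: 1.1
eef_pos: [0.4808, -0.2541, 0.2308]
ee_rot: [[0.428, 0.904, -0.0], [0.904, -0.428, 0.0], [0.0, -0.0, -1.0]]
contact_force: [0.7, -0.2, 0.2]
opening: 0.0856
grasp_force: 0.0
t 1.1 p [ 0.4808 -0.2541  0.2308] q [-0.49  0.21 -0.19  1.18  0.    1.53] F [ 0.7 -0.2  0.2] open 0.0856 grip 0.0
shift [ 0.3525 -0.2175  0.131 ] world [-0.0458  0.4117 -0.1308]
twist [-3.000e-04 -1.000e-04 -2.949e-01] shift in goal axes [ 0.4117 -0.0458  0.1308]
```

```bash

python3 -m creep '{"twist":[[0,0,-0.049],[0,0,-0.049],[0,0,-0.049],[0,0,-0.049],[0,0,-0.049],[0,0,-0.05],[0,0,0],[0,0,0],[0,0,0],[0,0,0],[0,0,0],[0,0,0]],"translation":[[0.04,0,0.005],[0.04,0,0.005],[0.04,0,0.005],[0.04,0,0.005],[0.04,0,0.005],[0.04,0,0.005],[0.0295,-0.016,0.016],[0.0295,-0.016,0.016],[0.0295,-0.016,0.016],[0.0295,-0.016,0.016],[0.0295,-0.016,0.016],[0.0295,-0.016,0.016]],"claw":[1,1,1,1,1,1,1,1,1,1,1,1]}' 30
python3 go.py .435 .1576 .006 0
```

```text
time: 2.1
eef_pos: [0.4451, 0.1525, 0.1044]
ee_rot: [[0.004, 1.0, -0.0], [1.0, -0.004, -0.0], [-0.0, -0.0, -1.0]]
contact_force: [0.3, -0.9, -0.2]
opening: 0.0855
grasp_force: 0.0
t 2.1 p [0.4451 0.1525 0.1044] q [ 0.33  0.17 -0.54  0.86  0.    1.9 ] F [ 0.3 -0.9 -0.2] open 0.0855 grip 0.0
shift [ 0.005  -0.0101  0.0984] world [-0.0101  0.0051 -0.0984]
twist [-0.0001  0.     -0.0025] shift in goal axes [ 0.0051 -0.0101  0.0984]
```

```bash

python3 -m creep '{"twist":[[0,0,-0.0025],[0,0,0],[0,0,0],[0,0,0],[0,0,0],[0,0,0],[0,0,0],[0,0,0],[0,0,0],[0,0,0],[0,0,0],[0,0,0]],"translation":[[0.005,-0.01,0.02],[0,0,0.025],[0,0,0.025],[0,0,0.02],[0,0,0.008],[0,0,0],[0,0,0],[0,0,0],[0,0,0],[0,0,0],[0,0,0],[0,0,0]],"claw":[1,1,1,1,1,0,0,0,0,0,0,0]}' 20
python3 go.py .435 .1576 .006 90
```

```text
time: 3.1
eef_pos: [0.4373, 0.1567, 0.0082]
ee_rot: [[-0.0, 1.0, 0.002], [1.0, 0.0, 0.001], [0.001, 0.002, -1.0]]
contact_force: [-0.3, -0.8, 5.6]
opening: 0.0577
grasp_force: 22.1
t 3.1 p [0.4373 0.1567 0.0082] q [ 0.34  0.28 -0.67  0.62 -0.    1.91] F [-0.3 -0.8  5.6] open 0.0577 grip 22.1
shift [ 0.0009 -0.0023  0.0022] world [-0.0023  0.0009 -0.0022]
twist [ 1.2000e-03  6.0000e-04 -1.0471e+00] shift in goal axes [0.0023 0.0009 0.0022]
```

```bash

python3 -m creep '{"twist":[[0,0,0],[0,0,0],[0,0,0],[0,0,-0.0805],[0,0,-0.0805],[0,0,-0.0805],[0,0,-0.0805],[0,0,-0.0805],[0,0,-0.0805],[0,0,-0.0805]],"translation":[[0,0,0.001],[0,0,0],[0,0,0],[0,0,0],[0,0,0],[0,0,0],[0,0,0],[0,0,0],[0,0,0],[0,0,0]],"claw":[1,1,1,1,1,1,1,1,1,1]}' 20
python3 -m creep '{"twist":[[0,0,-0.0805],[0,0,-0.0805],[0,0,-0.0805],[0,0,-0.0805],[0,0,-0.0805],[0,0,-0.0805],[0,0,0]],"translation":[[0,0,0],[0,0,0],[0,0,0],[0,0,0],[0,0,0],[0,0,0],[0,0,0]],"claw":[1,1,1,1,1,1,1]}' 20
python3 go.py .4373 .1576 .006 90
python3 -m creep '{"twist":[[0,0,0],[0,0,0],[0,0,0],[0,0,0],[0,0,0],[0,0,0],[0,0,0],[0,0,0]],"translation":[[0,0,0],[0,0,0],[0,0,0],[0,0,0],[0,0,0],[0,0,0],[0,0,0],[0,0,0]],"claw":[0,0,0,0,0,0,0,0]}' 40
python3 go.py .602 -.093 .12 90
```

```text
time: 3.93
eef_pos: [0.4361, 0.1564, 0.0061]
ee_rot: [[-0.752, 0.659, -0.0], [0.659, 0.752, -0.0], [0.0, -0.0, -1.0]]
contact_force: [-0.5, 1.3, -0.7]
opening: 0.0855
grasp_force: 0.0
time: 4.52
eef_pos: [0.4362, 0.1564, 0.0061]
ee_rot: [[-1.0, -0.002, -0.0], [-0.002, 1.0, -0.0], [0.0, -0.0, -1.0]]
contact_force: [-0.4, 0.9, 0.3]
opening: 0.0859
grasp_force: 0.0
t 4.52 p [0.4362 0.1564 0.0061] q [ 0.34  0.28 -0.67  0.62 -0.    0.34] F [-0.4  0.9  0.3] open 0.0859 grip 0.0
shift [-0.0011  0.0012  0.0001] world [ 0.0011  0.0012 -0.0001]
twist [-0.0001 -0.0003  0.0014] shift in goal axes [-0.0011  0.0012  0.0001]
time: 5.18
eef_pos: [0.4364, 0.1565, 0.0067]
ee_rot: [[-1.0, 0.003, 0.0], [0.003, 1.0, 0.0], [-0.0, 0.0, -1.0]]
contact_force: [-1.4, -0.2, 5.6]
opening: 0.0572
grasp_force: 42.3
t 5.18 p [0.4364 0.1565 0.0067] q [ 0.34  0.28 -0.67  0.62  0.    0.35] F [-1.4 -0.2  5.6] open 0.0572 grip 42.3
shift [-0.1664 -0.249  -0.1134] world [ 0.1656 -0.2495  0.1133]
twist [ 0.0001  0.     -0.0019] shift in goal axes [-0.1656 -0.2495 -0.1133]
```

```bash

python3 -m creep '{"twist":[[0,0,0],[0,0,0],[0,0,0],[0,0,0],[0,0,-0.002],[0,0,0],[0,0,0],[0,0,0],[0,0,0],[0,0,0],[0,0,0],[0,0,0]],"translation":[[0,0,-0.01],[0,0,-0.035],[0,0,-0.035],[0,0,-0.03],[-0.0206,-0.0311,0],[-0.0206,-0.0311,0],[-0.0206,-0.0311,0],[-0.0206,-0.0311,0],[-0.0206,-0.0311,0],[-0.0206,-0.0311,0],[-0.0206,-0.0311,0],[-0.0206,-0.0311,0]],"claw":[0,0,0,0,0,0,0,0,0,0,0,0]}' 40
python3 -m creep '{"twist":[[0,0,0],[0,0,0],[0,0,0]],"translation":[[0,0,0],[0,0,0],[0,0,0]],"claw":[0,0,0]}' 40
python3 go.py .6015 -.093 .055 90
```

```text
time: 6.18
eef_pos: [0.6022, -0.0938, 0.1168]
ee_rot: [[-1.0, -0.001, 0.0], [-0.001, 1.0, 0.0], [-0.0, 0.0, -1.0]]
contact_force: [0.8, 1.3, -1.0]
opening: 0.0575
grasp_force: 43.4
time: 6.43
eef_pos: [0.6009, -0.0919, 0.1162]
ee_rot: [[-1.0, -0.001, -0.001], [-0.001, 1.0, 0.001], [0.001, 0.001, -1.0]]
contact_force: [-0.6, -0.1, -0.7]
opening: 0.0572
grasp_force: 43.5
t 6.43 p [ 0.6009 -0.0919  0.1162] q [-0.15  0.4  -0.2   0.98  0.   -0.15] F [-0.6 -0.1 -0.7] open 0.0572 grip 43.5
shift [-0.0007 -0.0011  0.0612] world [ 0.0006 -0.0011 -0.0612]
twist [ 0.0004 -0.0008  0.0006] shift in goal axes [-0.0006 -0.0011  0.0612]
```

```bash

python3 -m creep '{"twist":[[0,0,0],[0,0,0],[0,0,0],[0,0,0],[0,0,0],[0,0,0]],"translation":[[-0.0006,-0.0011,0.02],[0,0,0.025],[0,0,0.0135],[0,0,0.002],[0,0,0],[0,0,0]],"claw":[0,0,0,0,0,0]}' 40
python3 -m creep '{"twist":[[0,0,0],[0,0,0],[0,0,0],[0,0,0],[0,0,0]],"translation":[[0,0,0.0015],[0,0,0.0015],[0,0,0.0015],[0,0,0],[0,0,0]],"claw":[0,0,0,0,0]}' 40
python3 go.py .6015 -.093 .0467 90
```

```text
time: 6.93
eef_pos: [0.6024, -0.0924, 0.0568]
ee_rot: [[-1.0, -0.003, 0.001], [-0.003, 1.0, -0.0], [-0.001, -0.0, -1.0]]
contact_force: [0.3, -0.8, -0.4]
opening: 0.0572
grasp_force: 43.5
time: 7.35
eef_pos: [0.6023, -0.0932, 0.0515]
ee_rot: [[-1.0, -0.002, 0.0], [-0.002, 1.0, 0.0], [-0.0, 0.0, -1.0]]
contact_force: [-0.0, -0.6, -0.7]
opening: 0.0573
grasp_force: 43.5
t 7.35 p [ 0.6023 -0.0932  0.0515] q [-0.15  0.46 -0.27  0.84  0.   -0.16] F [-0.  -0.6 -0.7] open 0.0573 grip 43.5
shift [0.0008 0.0002 0.0048] world [-0.0008  0.0002 -0.0048]
twist [0.     0.0001 0.0014] shift in goal axes [0.0008 0.0002 0.0048]
```

```bash

for i in 1 2; do python3 -m creep '{"twist":[[0,0,0],[0,0,0],[0,0,0]],"translation":[[0,0,0.001],[0,0,0.001],[0,0,0]],"claw":[0,0,0]}' 40 | grep -E "eef_pos|contact"; done
python3 go.py .6015 -.093 .0467 90
```

```text
eef_pos: [0.6021, -0.0932, 0.0491]
contact_force: [0.2, -0.3, -1.0]
eef_pos: [0.6023, -0.0932, 0.0475]
contact_force: [-1.6, 0.7, 1.5]
t 7.85 p [ 0.6023 -0.0932  0.0475] q [-0.15  0.46 -0.28  0.84 -0.   -0.16] F [-1.6  0.7  1.5] open 0.0573 grip 43.7
shift [0.0008 0.0002 0.0008] world [-0.0008  0.0002 -0.0008]
twist [-0.      0.0001  0.0014] shift in goal axes [0.0008 0.0002 0.0008]
```

```bash

python3 -m creep '{"twist":[[0,0,0],[0,0,0],[0,0,0]],"translation":[[0,0,0.001],[0,0,0.0005],[0,0,0]],"claw":[0,0,0]}' 20 | grep -E "eef_pos|contact"
python3 go.py
python3 -m creep '{"twist":[[0,0,0],[0,0,0],[0,0,0],[0,0,0],[0,0,0],[0,0,0],[0,0,0],[0,0,0]],"translation":[[0,0,0],[0,0,0],[0,0,0],[0,0,0],[0,0,-0.02],[0,0,-0.03],[0,0,-0.03],[0,0,-0.02]],"claw":[0.8,0.8,1,1,1,1,1,1]}' 20 | grep -E "eef_pos|contact"
python3 go.py .6115 -.2705 .1 90
```

```text
eef_pos: [0.6025, -0.093, 0.0467]
contact_force: [-2.4, 1.4, 8.0]
t 8.1 p [ 0.6025 -0.093   0.0467] q [-0.15  0.46 -0.28  0.83  0.   -0.16] F [-2.4  1.4  8. ] open 0.0573 grip 44.2
eef_pos: [0.6031, -0.0934, 0.1483]
contact_force: [1.0, -1.0, -0.6]
t 8.77 p [ 0.6031 -0.0934  0.1483] q [-0.15  0.37 -0.16  1.04 -0.   -0.16] F [ 1.  -1.  -0.6] open 0.0854 grip 0.0
shift [-0.008  -0.1771  0.0484] world [ 0.0084 -0.1771 -0.0483]
twist [-0.0003  0.0014  0.0014] shift in goal axes [-0.0084 -0.1771  0.0483]
```

```bash

python3 -m creep '{"twist":[[0,0,0.0014],[0,0,0],[0,0,0],[0,0,0],[0,0,0],[0,0,0],[0,0,0],[0,0,0],[0,0,0],[0,0,0],[0,0,0]],"translation":[[-0.0017,-0.0354,0.01],[-0.0017,-0.0354,0.01],[-0.0017,-0.0354,0.01],[-0.0017,-0.0354,0.01],[-0.0017,-0.0354,0.01],[0,0,0.03],[0,0,0.03],[0,0,0.02],[0,0,0.008],[0,0,0],[0,0,0]],"claw":[1,1,1,1,1,1,1,1,1,1,1]}' 20
python3 go.py .6115 -.2705 .006 90
```

```text
time: 9.68
eef_pos: [0.611, -0.2701, 0.0081]
ee_rot: [[-1.0, -0.0, -0.0], [-0.0, 1.0, 0.0], [0.0, 0.0, -1.0]]
contact_force: [0.2, -0.1, -0.7]
opening: 0.0858
grasp_force: 0.0
t 9.68 p [ 0.611  -0.2701  0.0081] q [-0.42  0.6  -0.15  0.83 -0.   -0.42] F [ 0.2 -0.1 -0.7] open 0.0858 grip 0.0
shift [-0.0005 -0.0004  0.0021] world [ 0.0005 -0.0004 -0.0021]
twist [ 0.     -0.0001  0.0002] shift in goal axes [-0.0005 -0.0004  0.0021]
```

```bash

python3 -m creep '{"twist":[[0,0,0],[0,0,0],[0,0,0],[0,0,0],[0,0,0],[0,0,0],[0,0,0],[0,0,0]],"translation":[[0,0,0.0022],[0,0,0],[0,0,0],[0,0,0],[0,0,0],[0,0,0],[0,0,0],[0,0,0]],"claw":[0,0,0,0,0,0,0,0]}' 20
python3 go.py
python3 -m creep '{"twist":[[0,0,0],[0,0,0],[0,0,0],[0,0,0.0805],[0,0,0.0805],[0,0,0.0805],[0,0,0.0805],[0,0,0.0805],[0,0,0.0805],[0,0,0.0805]],"translation":[[0,0,0],[0,0,0],[0,0,0],[0,0,0],[0,0,0],[0,0,0],[0,0,0],[0,0,0],[0,0,0],[0,0,0]],"claw":[1,1,1,1,1,1,1,1,1,1]}' 20 >/dev/null
python3 -m creep '{"twist":[[0,0,0.0805],[0,0,0.0805],[0,0,0.0805],[0,0,0.0805],[0,0,0.0805],[0,0,0.0805],[0,0,0]],"translation":[[0,0,0],[0,0,0],[0,0,0],[0,0,0],[0,0,0],[0,0,0],[0,0,0]],"claw":[1,1,1,1,1,1,1]}' 20 >/dev/null
python3 go.py .6115 -.2705 .006 0
python3 -m creep '{"twist":[[0,0,0],[0,0,0],[0,0,0],[0,0,0],[0,0,0],[0,0,0],[0,0,0],[0,0,0]],"translation":[[0,0,0],[0,0,0],[0,0,0],[0,0,0],[0,0,0],[0,0,0],[0,0,0],[0,0,0]],"claw":[0,0,0,0,0,0,0,0]}' 40
python3 go.py .6034 -.093 .1 0
```

```text
time: 10.35
eef_pos: [0.6121, -0.2705, 0.0074]
ee_rot: [[-1.0, -0.0, 0.003], [-0.0, 1.0, -0.001], [-0.003, -0.001, -1.0]]
contact_force: [-0.8, 0.7, 5.9]
opening: 0.0584
grasp_force: 21.7
t 10.35 p [ 0.6121 -0.2705  0.0074] q [-0.42  0.6  -0.15  0.82  0.   -0.42] F [-0.8  0.7  5.9] open 0.0584 grip 21.7
t 11.77 p [ 0.6106 -0.2701  0.0053] q [-0.42  0.6  -0.15  0.82 -0.    1.16] F [ 0.2  0.5 -0.9] open 0.0855 grip 0.0
shift [-0.0004  0.0009 -0.0007] world [ 0.0009 -0.0004  0.0007]
twist [-0.0003 -0.0001 -0.0012] shift in goal axes [-0.0004  0.0009 -0.0007]
time: 12.43
eef_pos: [0.611, -0.2703, 0.006]
ee_rot: [[-0.001, 1.0, 0.0], [1.0, 0.001, -0.0], [-0.0, 0.0, -1.0]]
contact_force: [-1.3, 0.6, 5.6]
opening: 0.0571
grasp_force: 43.2
t 12.43 p [ 0.611  -0.2703  0.006 ] q [-0.42  0.6  -0.15  0.82 -0.    1.15] F [-1.3  0.6  5.6] open 0.0571 grip 43.2
shift [ 0.1773 -0.0073 -0.0941] world [-0.0076  0.1773  0.094 ]
twist [0.0003 0.0002 0.001 ] shift in goal axes [ 0.1773 -0.0076 -0.094 ]
```

```bash

python3 -m creep '{"twist":[[0,0,0],[0,0,0],[0,0,0],[0,0,0],[0,0,0.001],[0,0,0],[0,0,0],[0,0,0],[0,0,0],[0,0,0],[0,0,0],[0,0,0]],"translation":[[0,0,-0.01],[0,0,-0.035],[0,0,-0.035],[0,0,-0.02],[0.0355,-0.0015,0],[0.0355,-0.0015,0],[0.0355,-0.0015,0],[0.0355,-0.0015,0],[0.0355,-0.0015,0],[0,0,0],[0,0,0],[0,0,0]],"claw":[0,0,0,0,0,0,0,0,0,0,0,0]}' 40 >/dev/null
python3 go.py .6030 -.093 .08 0
```

```text
t 13.43 p [ 0.6033 -0.0928  0.1057] q [-0.15  0.41 -0.21  0.95 -0.    1.42] F [ 0.3 -0.8 -0.7] open 0.0575 grip 43.3
shift [-0.0002 -0.0003  0.0257] world [-0.0003 -0.0002 -0.0257]
twist [-0.0001  0.0004  0.0002] shift in goal axes [-0.0002 -0.0003  0.0257]
```

```bash

python3 -m creep '{"twist":[[0,0,0],[0,0,0],[0,0,0],[0,0,0],[0,0,0]],"translation":[[0,0,0.012],[0,0,0.012],[0,0,0.0015],[0,0,0],[0,0,0]],"claw":[0,0,0,0,0]}' 40  | grep -E "eef_pos|contact"
for i in 1 2 3; do python3 -m creep '{"twist":[[0,0,0],[0,0,0],[0,0,0]],"translation":[[0,0,0.001],[0,0,0.001],[0,0,0]],"claw":[0,0,0]}' 40 | grep -E "eef_pos|contact"; done
```

```text
eef_pos: [0.6028, -0.0932, 0.0793]
contact_force: [0.4, -1.1, -0.8]
eef_pos: [0.6035, -0.0928, 0.0782]
contact_force: [0.5, 0.6, -0.9]
eef_pos: [0.6033, -0.0926, 0.076]
contact_force: [0.0, 0.2, -0.7]
eef_pos: [0.6032, -0.0926, 0.0739]
contact_force: [0.7, -0.2, -1.0]
```

```bash

for i in 1 2 3; do python3 -m creep '{"twist":[[0,0,0],[0,0,0],[0,0,0]],"translation":[[0,0,0.001],[0,0,0.0006],[0,0,0]],"claw":[0,0,0]}' 40 | grep -E "eef_pos|contact"; done
```

```text
eef_pos: [0.6032, -0.0927, 0.0723]
contact_force: [0.3, -0.7, -0.5]
eef_pos: [0.6032, -0.0927, 0.0707]
contact_force: [-0.4, 0.4, -1.4]
eef_pos: [0.6035, -0.0927, 0.07]
contact_force: [-1.8, 0.8, 4.1]
```

```bash

python3 -m creep '{"twist":[[0,0,0],[0,0,0],[0,0,0],[0,0,0],[0,0,0],[0,0,0],[0,0,0],[0,0,0],[0,0,0],[0,0,0],[0,0,0],[0,0,0]],"translation":[[0,0,0],[0,0,0],[0,0,0],[0,0,0],[0,0,-0.015],[0,0,-0.03],[0,0,-0.025],[0.039,-0.0027,0],[0.039,-0.0027,0],[0.039,-0.0027,0],[0.039,-0.0027,0],[0.039,-0.0027,0]],"claw":[0.8,0.8,1,1,1,1,1,1,1,1,1,1]}' 20 >/dev/null
python3 -m creep '{"twist":[[0,0,0],[0,0,0],[0,0,0],[0,0,0],[0,0,0],[0,0,0]],"translation":[[0,0,0],[0,0,0.035],[0,0,0.035],[0,0,0.025],[0,0,0],[0,0,0]],"claw":[1,1,1,1,1,1]}' 20 >/dev/null
python3 go.py .5905 .102 .010 0
python3 - <<'E'
from h import *
p,d=cams.snapshot('side');cv2.imwrite('pics/s1.png',cv2.resize(p[100:330,220:420],None,fx=2.6,fy=2.6,interpolation=cv2.INTER_CUBIC))
E
```

```text
t 16.85 p [0.5884 0.102  0.0432] q [ 0.17  0.45 -0.31  0.82  0.    1.74] F [-0.4 -0.5  0.9] open 0.0853 grip 0.0
shift [0.     0.0022 0.0332] world [ 0.0021  0.     -0.0332]
twist [-0.0023  0.0004 -0.0002] shift in goal axes [0.     0.0021 0.0332]
```

View pics/s1.png

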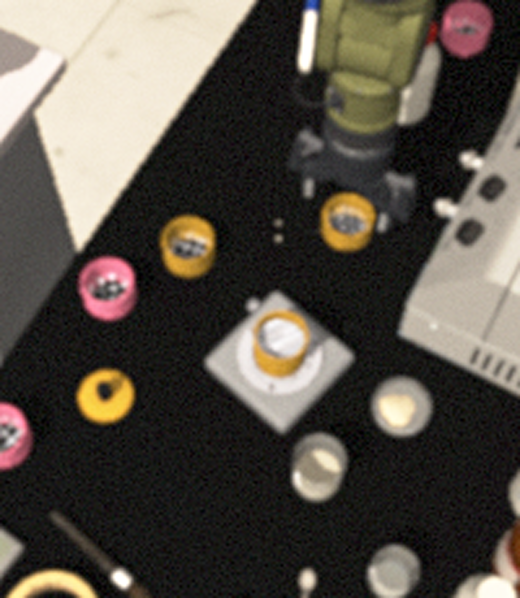

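The pan and fine sieve sit upright in the ring (crop 280,345), and the gripper is over the medium sieve (348,222). Continuing.

```bash

python3 -m creep '{"twist":[[0,0,0],[0,0,0],[0,0,0],[0,0,0],[0,0,0],[0,0,0],[0,0,0],[0,0,0],[0,0,0],[0,0,0],[0,0,0],[0,0,0]],"translation":[[0,0.002,0.02],[0,0,0.013],[0,0,0],[0,0,0],[0,0,0],[0,0,0],[0,0,0],[0,0,0],[0,0,0],[0,0,0],[0,0,0],[0,0,0]],"claw":[1,1,1,0,0,0,0,0,0,0,1,1]}' 20 | grep -E "eef_pos|contact"
python3 -m creep '{"twist":[[0,0,0],[0,0,0],[0,0,-0.0805],[0,0,-0.0805],[0,0,-0.0805],[0,0,-0.0805],[0,0,-0.0805],[0,0,-0.0805],[0,0,-0.0805]],"translation":[[0,0,0],[0,0,0],[0,0,0],[0,0,0],[0,0,0],[0,0,0],[0,0,0],[0,0,0],[0,0,0]],"claw":[1,1,1,1,1,1,1,1,1]}' 20 >/dev/null
python3 -m creep '{"twist":[[0,0,-0.0805],[0,0,-0.0805],[0,0,-0.0805],[0,0,-0.0805],[0,0,-0.0805],[0,0,-0.0805],[0,0,0]],"translation":[[0,0,0],[0,0,0],[0,0,0],[0,0,0],[0,0,0],[0,0,0],[0,0,0]],"claw":[1,1,1,1,1,1,1]}' 20 >/dev/null
python3 go.py .5905 .102 .010 90
python3 -m creep '{"twist":[[0,0,0],[0,0,0],[0,0,0],[0,0,0],[0,0,0],[0,0,0],[0,0,0],[0,0,0]],"translation":[[0,0,0],[0,0,0],[0,0,0],[0,0,0],[0,0,0],[0,0,0],[0,0,0],[0,0,0]],"claw":[0,0,0,0,0,0,0,0]}' 40 >/dev/null
python3 go.py .6033 -.0927 .12 90
```

```text
eef_pos: [0.5927, 0.1025, 0.0124]
contact_force: [0.7, -0.1, 0.1]
t 19.23 p [0.5918 0.1023 0.0112] q [ 0.17  0.49 -0.33  0.75  0.    0.17] F [ 0.5 -0.7  0.2] open 0.0855 grip 0.0
shift [ 0.0013 -0.0003  0.0012] world [-0.0013 -0.0003 -0.0012]
twist [-0.     -0.0002  0.001 ] shift in goal axes [ 0.0013 -0.0003  0.0012]
t 19.9 p [0.5922 0.1024 0.0117] q [ 0.17  0.49 -0.33  0.75 -0.    0.17] F [-1.7  0.   6.2] open 0.0575 grip 43.2
shift [-0.0115 -0.1951 -0.1083] world [ 0.0111 -0.1951  0.1083]
twist [ 0.0001  0.0004 -0.0012] shift in goal axes [-0.0111 -0.1951 -0.1083]
```

```bash

python3 -m creep '{"twist":[[0,0,0],[0,0,0],[0,0,0],[0,0,0],[0,0,0],[0,0,0],[0,0,-0.001],[0,0,0],[0,0,0],[0,0,0],[0,0,0],[0,0,0]],"translation":[[0,0,-0.01],[0,0,-0.035],[0,0,-0.035],[0,0,-0.033],[-0.0022,-0.039,0],[-0.0022,-0.039,0],[-0.0022,-0.039,0],[-0.0022,-0.039,0],[-0.0022,-0.039,0],[0,0,0],[0,0,0],[0,0,0]],"claw":[0,0,0,0,0,0,0,0,0,0,0,0]}' 40 >/dev/null
python3 go.py .6033 -.0927 .109 90
```

```text
t 20.9 p [ 0.6023 -0.0926  0.1242] q [-0.15  0.39 -0.19  0.99  0.   -0.15] F [ 0.6  1.2 -0.3] open 0.0573 grip 43.4
shift [-0.001  -0.0001  0.0152] world [ 0.001  -0.0001 -0.0152]
twist [ 0.0004 -0.0004 -0.0005] shift in goal axes [-0.001  -0.0001  0.0152]
```

```bash

python3 -m creep '{"twist":[[0,0,0],[0,0,0],[0,0,0],[0,0,0],[0,0,0]],"translation":[[-0.0008,0,0.008],[0,0,0.005],[0,0,0.002],[0,0,0],[0,0,0]],"claw":[0,0,0,0,0]}' 40  | grep -E "eef_pos|contact"
for i in 1 2 3 4; do python3 -m creep '{"twist":[[0,0,0],[0,0,0],[0,0,0]],"translation":[[0,0,0.001],[0,0,0.001],[0,0,0]],"claw":[0,0,0]}' 40 | grep -E "eef_pos|contact"; done
```

```text
eef_pos: [0.6032, -0.0919, 0.1089]
contact_force: [-0.4, 0.2, -0.3]
eef_pos: [0.6036, -0.0926, 0.1073]
contact_force: [0.6, -0.1, -0.7]
eef_pos: [0.6034, -0.0927, 0.1051]
contact_force: [0.3, 0.0, -0.8]
eef_pos: [0.6033, -0.0927, 0.103]
contact_force: [-0.5, 0.4, -0.5]
eef_pos: [0.6033, -0.0927, 0.101]
contact_force: [-1.0, -0.5, -1.9]
```

```bash

for i in 1 2; do python3 -m creep '{"twist":[[0,0,0],[0,0,0],[0,0,0]],"translation":[[0,0,0.0008],[0,0,0.0004],[0,0,0]],"claw":[0,0,0]}' 40 | grep -E "eef_pos|contact"; done
```

```text
eef_pos: [0.6035, -0.0927, 0.1]
contact_force: [-0.3, -0.0, -1.2]
eef_pos: [0.6037, -0.0927, 0.0997]
contact_force: [-1.5, 0.6, 5.4]
```

```bash

python3 -m creep '{"twist":[[0,0,0],[0,0,0],[0,0,0],[0,0,0],[0,0,0],[0,0,0],[0,0,0],[0,0,0],[0,0,0],[0,0,0],[0,0,0],[0,0,0]],"translation":[[0,0,0],[0,0,0],[0,0,0],[0,0,0],[0,0,-0.015],[0,0,-0.03],[0,0,-0.02],[0.0324,0.0147,0],[0.0324,0.0147,0],[0.0324,0.0147,0],[0.0324,0.0147,0],[0.0324,0.0147,0]],"claw":[0.8,0.8,1,1,1,1,1,1,1,1,1,1]}' 20 >/dev/null
python3 -m creep '{"twist":[[0,0,0],[0,0,0],[0,0,0],[0,0,0],[0,0,0],[0,0,0]],"translation":[[0,0,0],[0,0,0.035],[0,0,0.035],[0,0,0.025],[0,0,0],[0,0,0]],"claw":[1,1,1,1,1,1]}' 20 >/dev/null
python3 go.py .4425 -.019 .014 90
```

```text
t 24.32 p [ 0.4404 -0.0192  0.0683] q [-0.04  0.16 -0.65  0.77 -0.   -0.04] F [0.8 0.  1. ] open 0.0856 grip 0.0
shift [-0.0023  0.0002  0.0543] world [ 0.0021  0.0002 -0.0543]
twist [ 0.0001 -0.002   0.0001] shift in goal axes [-0.0021  0.0002  0.0543]
```

```bash

python3 -m creep '{"twist":[[0,0,0],[0,0,0],[0,0,0],[0,0,0],[0,0,0],[0,0,0],[0,0,0],[0,0,0],[0,0,0],[0,0,0],[0,0,0],[0,0,0]],"translation":[[-0.002,0,0.025],[0,0,0.022],[0,0,0.007],[0,0,0],[0,0,0],[0,0,0],[0,0,0],[0,0,0],[0,0,0],[0,0,0],[0,0,0],[0,0,0]],"claw":[1,1,1,1,0,0,0,0,0,0,0,1]}' 20 | grep -E "eef_pos|contact"
python3 -m creep '{"twist":[[0,0,0],[0,0,0],[0,0,0],[0,0,0.0805],[0,0,0.0805],[0,0,0.0805],[0,0,0.0805],[0,0,0.0805],[0,0,0.0805],[0,0,0.0805]],"translation":[[0,0,0],[0,0,0],[0,0,0],[0,0,0],[0,0,0],[0,0,0],[0,0,0],[0,0,0],[0,0,0],[0,0,0]],"claw":[1,1,1,1,1,1,1,1,1,1]}' 20 >/dev/null
python3 -m creep '{"twist":[[0,0,0.0805],[0,0,0.0805],[0,0,0.0805],[0,0,0.0805],[0,0,0.0805],[0,0,0.0805],[0,0,0]],"translation":[[0,0,0],[0,0,0],[0,0,0],[0,0,0],[0,0,0],[0,0,0],[0,0,0]],"claw":[1,1,1,1,1,1,1]}' 20 >/dev/null
python3 go.py .4425 -.019 .014 0
python3 -m creep '{"twist":[[0,0,0],[0,0,0],[0,0,0],[0,0,0],[0,0,0],[0,0,0],[0,0,0],[0,0,0]],"translation":[[0,0,0],[0,0,0],[0,0,0],[0,0,0],[0,0,0],[0,0,0],[0,0,0],[0,0,0]],"claw":[0,0,0,0,0,0,0,0]}' 40 >/dev/null
python3 go.py .6034 -.0927 .15 0
```

```text
eef_pos: [0.4448, -0.0192, 0.0163]
contact_force: [0.8, 0.1, 0.3]
t 26.73 p [ 0.4435 -0.0192  0.0149] q [-0.04  0.24 -0.7   0.63 -0.    1.53] F [0.1 0.9 0.2] open 0.0857 grip 0.0
shift [ 0.0002 -0.001   0.0009] world [-0.001   0.0002 -0.0009]
twist [-0.0002 -0.     -0.0012] shift in goal axes [ 0.0002 -0.001   0.0009]
t 27.4 p [ 0.4436 -0.0192  0.0153] q [-0.04  0.24 -0.7   0.63 -0.    1.52] F [-1.8 -0.9  5.3] open 0.0573 grip 42.3
shift [-0.074   0.1596 -0.1347] world [ 0.1598 -0.0735  0.1347]
twist [0.0001 0.     0.002 ] shift in goal axes [-0.0735  0.1598 -0.1347]
```

```bash

python3 -m creep '{"twist":[[0,0,0],[0,0,0],[0,0,0],[0,0,0],[0,0,0],[0,0,0.0015],[0,0,0],[0,0,0],[0,0,0],[0,0,0],[0,0,0],[0,0,0]],"translation":[[0,0,-0.01],[0,0,-0.035],[0,0,-0.035],[0,0,-0.035],[0,0,-0.028],[-0.0147,0.032,0],[-0.0147,0.032,0],[-0.0147,0.032,0],[-0.0147,0.032,0],[-0.0147,0.032,0],[0,0,0],[0,0,0]],"claw":[0,0,0,0,0,0,0,0,0,0,0,0]}' 40 >/dev/null
python3 -m creep '{"twist":[[0,0,0],[0,0,0]],"translation":[[0,0,0],[0,0,0]],"claw":[0,0]}' 40 >/dev/null
python3 go.py .6034 -.0927 .143 0
```

```text
t 28.57 p [ 0.6022 -0.0923  0.1575] q [-0.15  0.37 -0.14  1.06  0.    1.42] F [ 0.5  0.  -1.4] open 0.0575 grip 44.0
shift [-0.0004  0.0013  0.0145] world [ 0.0012 -0.0004 -0.0145]
twist [-0.0011 -0.0002 -0.0001] shift in goal axes [-0.0004  0.0012  0.0145]
```

```bash

python3 -m creep '{"twist":[[0,0,0],[0,0,0],[0,0,0],[0,0,0],[0,0,0]],"translation":[[-0.0004,0.001,0.008],[0,0,0.005],[0,0,0.0015],[0,0,0],[0,0,0]],"claw":[0,0,0,0,0]}' 40  | grep -E "eef_pos|contact"
for i in 1 2 3 4; do python3 -m creep '{"twist":[[0,0,0],[0,0,0],[0,0,0]],"translation":[[0,0,0.001],[0,0,0.001],[0,0,0]],"claw":[0,0,0]}' 40 | grep -E "eef_pos|contact"; done
```

```text
eef_pos: [0.6041, -0.093, 0.1433]
contact_force: [-0.1, -0.1, -0.7]
eef_pos: [0.6045, -0.0932, 0.1414]
contact_force: [0.2, -0.2, -2.3]
eef_pos: [0.6044, -0.0932, 0.1392]
contact_force: [-0.7, 0.2, -1.4]
eef_pos: [0.6043, -0.0932, 0.1371]
contact_force: [0.3, 0.1, -1.0]
eef_pos: [0.6043, -0.0932, 0.1351]
contact_force: [-0.8, -1.3, -1.3]
```

```bash

for i in 1 2; do python3 -m creep '{"twist":[[0,0,0],[0,0,0],[0,0,0]],"translation":[[0,0,0.001],[0,0,0.0004],[0,0,0]],"claw":[0,0,0]}' 40 | grep -E "eef_pos|contact"; done
```

```text
eef_pos: [0.6044, -0.0932, 0.1339]
contact_force: [0.5, -0.6, -1.3]
eef_pos: [0.6047, -0.0932, 0.1333]
contact_force: [-1.5, 0.6, 4.2]
```

```bash

python3 -m creep '{"twist":[[0,0,0],[0,0,0],[0,0,0],[0,0,0],[0,0,0],[0,0,0],[0,0,0],[0,0,0],[0,0,0],[0,0,0],[0,0,0],[0,0,0]],"translation":[[0,0,0],[0,0,0],[0,0,0],[0,0,0],[0,0,-0.015],[0,0,-0.03],[0,0,-0.01],[-0.0249,-0.0305,0],[-0.0249,-0.0305,0],[-0.0249,-0.0305,0],[-0.0249,-0.0305,0],[-0.0249,-0.0305,0]],"claw":[0.8,0.8,1,1,1,1,1,1,1,1,1,1]}' 20 >/dev/null
python3 -m creep '{"twist":[[0,0,0],[0,0,0],[0,0,0],[0,0,0],[0,0,0],[0,0,0],[0,0,0]],"translation":[[0,0,0],[0,0,0.035],[0,0,0.035],[0,0,0.03],[0,0,0.02],[0,0,0],[0,0,0]],"claw":[1,0.7,0.7,0.7,0.7,0.7,0.7]}' 20 >/dev/null
python3 go.py .452 -.2175 .015 0
```

```text
t 32.07 p [ 0.4511 -0.2171  0.067 ] q [-0.45  0.26 -0.52  0.79  0.    1.12] F [ 1.2 -0.5 -0.7] open 0.0596 grip 0.0
shift [-0.0005  0.001   0.052 ] world [ 0.0009 -0.0004 -0.052 ]
twist [-0.0013 -0.0007 -0.0007] shift in goal axes [-0.0004  0.0009  0.052 ]
```

```bash

python3 -m creep '{"twist":[[0,0,0],[0,0,0],[0,0,0],[0,0,0],[0,0,0],[0,0,0],[0,0,0],[0,0,0],[0,0,0],[0,0,0],[0,0,0],[0,0,0]],"translation":[[-0.0004,0.001,0.025],[0,0,0.02],[0,0,0.006],[0,0,0],[0,0,0],[0,0,0],[0,0,0],[0,0,0],[0,0,0],[0,0,0],[0,0,0],[0,0,0]],"claw":[0.7,0.7,0.7,0.7,0,0,0,0,0,0,0,0]}' 20 
python3 -m creep '{"twist":[[0,0,0],[0,0,0],[0,0,0],[0,0,0],[0,0,-0.0805],[0,0,-0.0805],[0,0,-0.0805],[0,0,-0.0805],[0,0,-0.0805],[0,0,-0.0805],[0,0,-0.0805]],"translation":[[0,0,0],[0,0,0],[0,0,0],[0,0,0],[0,0,0],[0,0,0],[0,0,0],[0,0,0],[0,0,0],[0,0,0],[0,0,0]],"claw":[0.6,0.6,0.6,0.6,0.6,0.6,0.6,0.6,0.6,0.6,0.6]}' 20 >/dev/null
python3 -m creep '{"twist":[[0,0,-0.0805],[0,0,-0.0805],[0,0,-0.0805],[0,0,-0.0805],[0,0,-0.0805],[0,0,-0.0805],[0,0,0]],"translation":[[0,0,0],[0,0,0],[0,0,0],[0,0,0],[0,0,0],[0,0,0],[0,0,0]],"claw":[0.6,0.6,0.6,0.6,0.6,0.6,0.6]}' 20 >/dev/null
python3 go.py .452 -.2175 .015 90
python3 -m creep '{"twist":[[0,0,0],[0,0,0],[0,0,0],[0,0,0],[0,0,0],[0,0,0],[0,0,0],[0,0,0],[0,0,0],[0,0,0]],"translation":[[0,0,0],[0,0,0],[0,0,0],[0,0,0],[0,0,0],[0,0,0],[0,0,0],[0,0,0],[0,0,0],[0,0,0]],"claw":[0,0,0,0,0,0,0,0,0,0]}' 40 >/dev/null
python3 go.py .6042 -.0930 .185 90
```

```text
time: 33.07
eef_pos: [0.4539, -0.2185, 0.018]
ee_rot: [[0.001, 1.0, 0.002], [1.0, -0.001, -0.001], [-0.001, 0.002, -1.0]]
contact_force: [-0.2, 0.5, 6.6]
opening: 0.0171
grasp_force: 19.8
t 34.57 p [ 0.4527 -0.2179  0.0165] q [-0.45  0.33 -0.57  0.67  0.   -0.45] F [ 0.5 -0.9  0.5] open 0.0513 grip 0.0
shift [0.0007 0.0004 0.0015] world [-0.0007  0.0004 -0.0015]
twist [ 0.0001 -0.0002  0.0005] shift in goal axes [0.0007 0.0004 0.0015]
t 35.4 p [ 0.4529 -0.218   0.0167] q [-0.45  0.33 -0.57  0.67 -0.   -0.45] F [-1.  -0.8  3.2] open 0.0162 grip 39.2
shift [-0.151   0.1253 -0.1683] world [0.1513 0.125  0.1683]
twist [-0.0001  0.0001 -0.0015] shift in goal axes [-0.1513  0.125  -0.1683]
```

```bash

python3 -m creep '{"twist":[[0,0,0],[0,0,0],[0,0,0],[0,0,0],[0,0,0],[0,0,0],[0,0,-0.001],[0,0,0],[0,0,0],[0,0,0],[0,0,0]],"translation":[[0,0,-0.01],[0,0,-0.035],[0,0,-0.035],[0,0,-0.035],[0,0,-0.035],[0,0,-0.03],[-0.0302,0.025,0],[-0.0302,0.025,0],[-0.0302,0.025,0],[-0.0302,0.025,0],[-0.0302,0.025,0]],"claw":[0,0,0,0,0,0,0,0,0,0,0]}' 40 >/dev/null
python3 -m creep '{"twist":[[0,0,0],[0,0,0],[0,0,0],[0,0,0]],"translation":[[0,0,0],[0,0,0],[0,0,0],[0,0,0]],"claw":[0,0,0,0]}' 40 >/dev/null
python3 go.py .6042 -.0930 .180 90
```

```text
t 36.65 p [ 0.6029 -0.0937  0.1966] q [-0.15  0.35 -0.08  1.15 -0.   -0.15] F [ 0.6  0.1 -0.6] open 0.0161 grip 39.3
shift [-0.0013  0.0007  0.0166] world [ 0.0013  0.0007 -0.0166]
twist [-0.0001 -0.0007 -0.001 ] shift in goal axes [-0.0013  0.0007  0.0166]
```

```bash

python3 -m creep '{"twist":[[0,0,0],[0,0,0],[0,0,0],[0,0,0],[0,0,0]],"translation":[[-0.001,0.0006,0.009],[0,0,0.006],[0,0,0.0015],[0,0,0],[0,0,0]],"claw":[0,0,0,0,0]}' 40  | grep -E "eef_pos|contact"
for i in 1 2 3; do python3 -m creep '{"twist":[[0,0,0],[0,0,0],[0,0,0]],"translation":[[0,0,0.001],[0,0,0.0008],[0,0,0]],"claw":[0,0,0]}' 40 | grep -E "eef_pos|contact"; done
```

```text
eef_pos: [0.6045, -0.0928, 0.1798]
contact_force: [0.1, 0.2, -0.9]
eef_pos: [0.605, -0.0925, 0.1783]
contact_force: [-0.2, 0.3, -0.6]
eef_pos: [0.6049, -0.0924, 0.1763]
contact_force: [0.6, -0.2, -0.9]
eef_pos: [0.6048, -0.0924, 0.1745]
contact_force: [-0.6, -0.1, -1.5]
```

```bash

for i in 1 2; do python3 -m creep '{"twist":[[0,0,0],[0,0,0],[0,0,0]],"translation":[[0,0,0.001],[0,0,0.0003],[0,0,0]],"claw":[0,0,0]}' 40 | grep -E "eef_pos|contact"; done
```

```text
eef_pos: [0.6049, -0.0925, 0.1733]
contact_force: [-0.0, -0.7, -1.1]
eef_pos: [0.6052, -0.0925, 0.1727]
contact_force: [-1.2, -0.3, 3.9]
```

Seated at the expected height. I'll release, retreat, and check.

```bash

python3 -m creep '{"twist":[[0,0,0],[0,0,0],[0,0,0],[0,0,0],[0,0,0],[0,0,0],[0,0,0],[0,0,0],[0,0,0],[0,0,0],[0,0,0],[0,0,0]],"translation":[[0,0,0],[0,0,0],[0,0,0],[0,0,0],[0,0,-0.02],[0,0,-0.03],[0,0,-0.03],[0.03,0.02,0],[0.03,0.02,0],[0.03,0.02,0],[0.03,0.02,0],[0,0,0]],"claw":[0.6,0.6,0.6,0.6,0.6,0.6,0.6,0.6,0.6,0.6,0.6,0.6]}' 20
python3 - <<'E'
from h import *
p,d=cams.snapshot('side');a=p[170:290,250:400]
q,e=cams.snapshot('top');b=q[130:250,290:440]
cv2.imwrite('pics/f.png',cv2.resize(np.hstack([a,b]),None,fx=2.6,fy=2.6,interpolation=cv2.INTER_CUBIC))
E
```

```text
time: 39.32
eef_pos: [0.4795, -0.01, 0.2519]
ee_rot: [[-1.0, -0.002, -0.004], [-0.002, 1.0, 0.002], [0.004, 0.002, -1.0]]
contact_force: [0.5, 0.3, -0.6]
opening: 0.0515
grasp_force: 0.0
```

View pics/f.png

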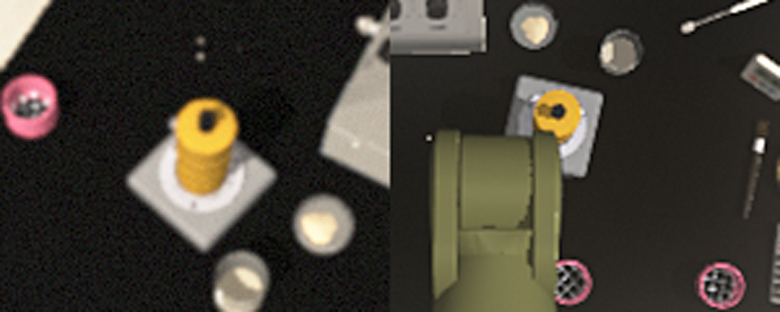

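The stack stands straight and level on the shaker (side view, 205,145) with the lid on top. The arm is clear, so I'm handing in.

```bash
python3 -c "
from bench import job;print(job.job_done())"
```

```text
the job is handed in; nothing more can be done
None
```

The sieve stack (pan, fine, medium and coarse sieve, lid) is on the shaker and the job is handed in at about 39 s; each part reached its seated height with at most 8 N at the wrist, and the last pictures show it standing straight, but no verdict came back.

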